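# Clamp the laser-cut panel with the quick-thread wing nut

### The arm

A 6-joint arm with a two-finger parallel gripper is mounted at the origin on the work surface. World frame = base frame: x ahead of the robot, y to its left, z up, the work surface at z = 0. Lengths are in m, angles in rad, forces in N, time in s.
With the tool pointing down it reaches from about 0.275 to 0.85 m from the base axis. Payload 19 kg.
Tool frame: the origin (TCP) lies midway between the tips of the shut fingers; the grasp point (between the pads) lies 19 mm behind it (bot.grip_point_offset is the distance from the TCP to the grasp point, in m); y points along the fingers, x is the direction in which the jaws open and shut, and the axes are right-handed (so a half turn about y gives the same grasp; the last joint's range is limited). The gripper opens to 85 mm and grips with 20 to 120 N. Pads are 22 mm wide; open, the fingers measure 114 mm over their backs; the gripper's body (76 mm by 85 mm) begins 54 mm behind the grasp point. The pads swing forward as they close: fully open they stand 13 mm farther back than shut.
Start: joints at [0.992, 0.15, 1.437, -0, 1.554, -0.134], TCP at [0.247, 0.519, 0.231] pointing down, gripper open.
Joint ranges: [-2.8, 2.8], [-0.68, 2.1], [0.12, 2.68], [-1.39, 4.53], [0.16, 2.79], [-2.81, 2.81]. Speed limits (rad/s): [1.89, 1.89, 2.22, 3.01, 3.01, 3.01].

### API

Orientations are given as a unit quaternion [x, y, z, w].
In Python, from bench import bot gives the robot as it stands.
- The arm moves only by the tool step_arm, never from a script. Its argument "steps" is a list of rows, each a list of 3 entries, a list of its own where there are three numbers: the shift along the tool's x, y, z in m, then the turn, a rotation vector about the tool's x, y, z in degrees, then the gripper command: -1 is shut, 1 is fully open, values between are in proportion. A call has 1 to 8 rows; each row shifts and turns the commanded pose from where the row before left it, along the tool's axes as they then stand; what a row does not reach is not made up. A row lasts 1/8 s, in which the tool goes at most 62.5 mm and 10.7 degrees, less where a joint would pass 70% of its speed; a pose out of reach is approached as far as the arm can. A call with a gripper value outside its range is refused whole. The fingers move at their own pace and stop on an object; "grip_force" is the grip in N (left out, the last holds). Time passes only in rows, so rows that do not move let the fingers close. It gives the time, the measured TCP pose, the force and the opening at its end, in the units of the state.
- bot.state(): the state, without advancing time (a new reading comes with each control period).
- bot.camera(name): name is "scene" or "top" or "wrist"; returns the picture (420x560x3 uint8, red, green, blue); there is no depth.
- bot.camera_params(name): a dict with "intrinsics" (3x3 intrinsics, pixels), "rvec" (rotation vector, rad) and "tvec" (3), from world to camera coordinates, as OpenCV has them; the wrist camera has in their place "hand_eye" (4x4, takes a point from camera to tool coordinates, whose origin is the TCP and whose axes are the tool frame's). Camera axes: x right, y down, z forward; pixel columns grow to the right and rows downward; lengths in m; the calibration is good to about 2 mm. A picture is of the moment at which its call begins: read the wrist's pose just before it. camera_params takes no time and is no camera call.
- bot.sign_off(): hands the job in, once; it reports no verdict.
The state is a dict: "t": time; "joints": joint angles; "joint_velocities": joint speeds; "effort": joint torques, N m; "ee_pos": TCP position; "tcp_rot": TCP orientation; "force": force on the tool from outside, world axes, zero at the start; "wrist_torque": the same for the moment, N m; "finger_gap": finger opening in m.
Only numpy, scipy, OpenCV 4.12 (cv2) and the standard library are available. Lean on these libraries where they do the work, as an engineer would, in place of code of your own. Each camera call takes 0.05 s, during which the arm holds its last target. There are 200 camera calls.

### The job

The laser-cut plywood panel has to be clamped for gluing. Put the orange wing nut upright on the steel stud, turn it gently backward (anticlockwise from above) until you feel the thread start drop, and then turn it forward (clockwise) to run it on until it stops and holds the wooden strap down on the panel; then let go. Never press or twist it hard against the thread, and leave the other things on the bench where they are.

Things in the scene. Friction and masses are not known exactly. Their poses are not given: they have to be found in the camera images.
- nut: the orange wing nut, loose, upright on the bench at the start, 50 to 90 g. Origin: centre of its underside, z up. Round hub 52 mm in diameter, 35 mm high, a cap open below: bore 39.6 mm wide, 30 mm deep, with three inner lugs at its lower edge (120 degrees apart, the first at the nut's +x; 4.5 mm wide, 5 mm high, tips 13.3 mm from the axis)
- nut_wing (a point): on the nut's axis, 50 mm above its underside, in the middle of the solid wing bar on top of the hub: straight flat sides, 60 mm long along the nut's x, 12 mm thick along its y, from 35 to 65 mm above the underside. Grip it across its thickness from above, fingertips just clear of the hub
- fixture: the fixed clamping board, 200 x 150 x 18 mm brown wood with the 6 mm laser-cut panel on it. Origin: centre of its underside, at bench height, on the stud's axis; z up. It carries the stud and the strap; force on these counts as force on it. Pressing the nut on with over about 20 N, or twisting it against a stop with over about 0.3 N m, harms the thread (feel the turning moment)
- stud_top (a point): the tip of the upright steel stud, on its axis, 63 mm above the bench. The stud's core is 23.6 mm in diameter up to 55 mm above the bench, then a cone to 10 mm diameter at the tip guides the nut on
- thread (a point): on the stud's axis at the height of the thread starts, 51 mm. Right-hand, three starts: ramps 36 mm over all, 78 degrees long, 4 mm thick, top at 51 mm at the start, falling 6 mm clockwise (from above) to an upright stop 3 mm wide, 52.5 mm high; then an open gap of 31 degrees to the next start. Their turn about the axis differs each time and is not reported
- thread_foot (a point): on the stud's axis, 36 mm above the bench: where the nut's underside ends, run fully on. Set on the stud, its underside rests 45 to 53 mm up on the ramps, and clockwise it jams. Anticlockwise, at most 90 degrees, it climbs to the starts and, if let down, drops to 40 mm onto the strap (by luck already when set on); 14 degrees farther back stops block it
- strap_top (a point): middle of the top of the pale wooden strap, on the stud's axis: 130 x 64 x 12 mm with a 40 mm hole round the stud, lifted by springs to 40.5 mm above the bench. From the drop, 70 to 95 degrees clockwise draw the nut down on it to a hard stop. Friction holds the nut when let go. Free turning takes under 0.1 N m; at a stop the moment jumps up
- strap (a joint): downward travel of the strap in m: 0 = raised, about 0.0045 = pressed on the panel by the nut run fully on. Lift springs: 1.5 N at 0, and 0.5 N more per mm
- glue: bystander: white glue bottle, 52 mm diameter, 130 mm tall; origin under its centre
- drill_bit: bystander: dark drill bit, 10 mm diameter, 110 mm long, lying along its x axis
- washer: bystander: flat steel washer, 44 mm diameter, 5 mm thick
- offcut: bystander: plywood offcut, 100 x 70 x 6 mm
- clamp: bystander: black and orange spring clamp lying flat, about 110 mm long, 22 mm high
- block: bystander: wooden block, 90 x 45 x 35 mm
- driver: bystander: screwdriver with a red handle, lying along its x axis
Mind the look-alikes: they are no part of the job. Of the things that look like the nut, take the one that is farthest from the robot's base at the start.

How it is judged:
By the outcome, as a careful person would: the job done as asked, in the order asked, and still so for the second after the job is handed in, with the robot touching nothing.
It also fails if it takes over 72 s, if anything falls off the work surface, if the arm or the gripper's body presses on something with over 40 N, if the wrist force passes 120 N, or if a joint passes its speed limit or range.

## Working session

There is one attempt and no reset: what is moved stays moved. The work goes in short steps, Python scripts to look and compute and a tool call to move; the robot and the scene stay as the last step left them, time stands still between calls to the robot, and variables do not carry over. Pictures are saved under pics/ and viewed, and the job is handed in when it is done.

Besides the shell and the picture viewer there is one more tool, called after ">>>" as name(argument=value, ...) on one line, values as JSON. step_arm: Moves the arm, as the interface text tells. Its arguments: {"type":"object","properties":{"steps":{"type":"array","items":{"type":"array"}},"grip_force":{"type":"number"}},"required":["steps"]}

```bash
mkdir -p pics; ls; python3 - <<'E'
from bench import bot
import cv2
for n in ("scene","top"):
    cv2.imwrite(f"pics/{n}0.png",bot.camera(n)[:,:,::-1]); print(n,bot.camera_params(n))
print(bot.camera_params("wrist")); s=bot.state(); print(s)
E
```

```text
pics
scene {'intrinsics': array([[419.83506775,   0.        , 279.24215198],
       [  0.        , 419.83506775, 208.47990179],
       [  0.        ,   0.        ,   1.        ]]), 'rvec': array([ 1.94166021,  1.90724456, -0.51151327]), 'tvec': array([ 0.00417161, -0.41286219,  1.54507542])}
top {'intrinsics': array([[484.26162788,   0.        , 274.75224516],
       [  0.        , 484.26162788, 201.49565479],
       [  0.        ,   0.        ,   1.        ]]), 'rvec': array([ 2.12318859, -2.13647102,  0.16300776]), 'tvec': array([-0.00160825,  0.51874814,  1.20015458])}
{'intrinsics': array([[308.50060448,   0.        , 282.01055613],
       [  0.        , 308.50060448, 217.63170933],
       [  0.        ,   0.        ,   1.        ]]), 'hand_eye': array([[ 9.99998087e-01,  1.95243686e-03,  1.21080799e-04,
        -3.47652289e-04],
       [ 3.88604985e-04, -2.58935656e-01,  9.65894495e-01,
        -1.43001545e-01],
       [ 1.91720015e-03, -9.65892600e-01, -2.58935919e-01,
         6.61415546e-02],
       [ 0.00000000e+00,  0.00000000e+00,  0.00000000e+00,
         1.00000000e+00]])}
{'t': 0.1, 'joints': array([ 9.91995909e-01,  1.50904316e-01,  1.43794211e+00, -3.08885805e-05,
        1.55376879e+00, -1.34025008e-01]), 'joint_velocities': array([-9.65354725e-04, -6.33142202e-04, -3.69637477e-03,  7.90009717e-05,
       -1.04388051e-03,  3.64868661e-04]), 'effort': array([ 4.32790534e-03, -7.14377618e+01, -5.71797860e+01, -2.17734014e-04,
        7.23688849e-03, -1.11750060e-04]), 'ee_pos': array([0.24732097, 0.51886067, 0.23076624]), 'tcp_rot': array([ 0.5981265 ,  0.3770831 , -0.37773157, -0.59780589]), 'force': array([ 0.42305519, -0.00615219, -0.64052885]), 'wrist_torque': array([-0.0299902 ,  0.03287647, -0.0307518 ]), 'finger_gap': 0.08560584534282986}
```

View pics/scene0.png

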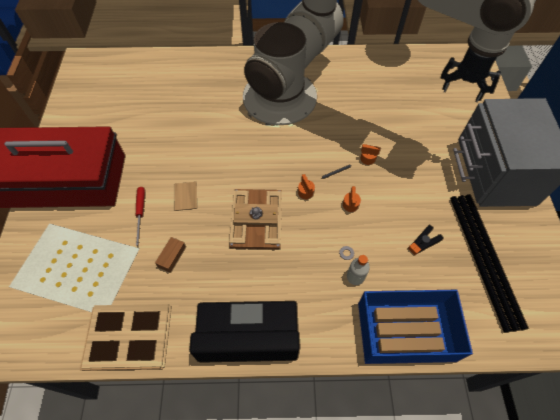

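View pics/top0.png

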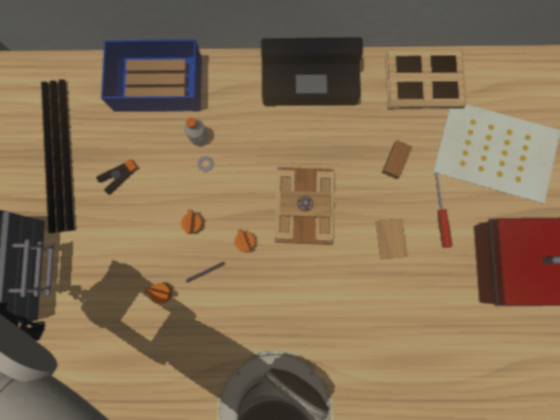

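Nut-like things in the top view are at (191,222), (245,241) and (160,292). The base is near (275,400), so (191,222) looks farthest. I'll measure all three and crop.

```bash
cat > h.py <<'E'
import numpy as np,cv2
from scipy.spatial.transform import Rotation as R
from bench import bot
def T(name,s=None):
    p=bot.camera_params(name); K=p["intrinsics"]
    if name=="wrist":
        X=np.eye(4);X[:3,:3]=R.from_quat(s["tcp_rot"]).as_matrix();X[:3,3]=s["ee_pos"]
        return K,X@p["hand_eye"]
    X=np.eye(4);X[:3,:3]=cv2.Rodrigues(p["rvec"])[0];X[:3,3]=p["tvec"]
    return K,np.linalg.inv(X)
def at(name,uv,z,s=None):
    K,X=T(name,s); d=X[:3,:3]@np.linalg.solve(K,[uv[0],uv[1],1]); o=X[:3,3]
    return o+d*(z-o[2])/d[2]
def pix(name,P,s=None):
    K,X=T(name,s); c=np.linalg.inv(X)@np.append(P,1); q=K@c[:3]; return q[:2]/q[2]
def crop(name,c,h,f,fn,img=None):
    i=bot.camera(name) if img is None else img
    x,y=c; i=i[max(0,y-h):y+h,max(0,x-int(h*1.33)):x+int(h*1.33)]
    cv2.imwrite(fn,cv2.resize(i,None,fx=f,fy=f,interpolation=cv2.INTER_CUBIC)[:,:,::-1])
E
python3 - <<'E'
from h import *
for uv in ((191,222),(245,241),(160,292)):
    p=at("top",uv,.05); print(uv,p.round(3),np.hypot(*p[:2]).round(3))
for uv in ((353,199),(307,187),(370,152)):
    p=at("scene",uv,.035); print(uv,p.round(3),np.hypot(*p[:2]).round(3))
print("stud",at("top",(305,203),.063),at("scene",(257,211),.063))
s=bot.state();M=R.from_quat(s["tcp_rot"]).as_matrix();print(M.round(3))
i=bot.camera("top")
crop("top",(225,225),60,5,"pics/c1.png",i)
crop("top",(305,205),50,6,"pics/c2.png",i)
E
```

```text
(191, 222) [0.466 0.208 0.05 ] 0.511
(245, 241) [0.417 0.071 0.05 ] 0.423
(160, 292) [0.292 0.281 0.05 ] 0.405
(353, 199) [0.468 0.213 0.035] 0.514
(307, 187) [0.421 0.074 0.035] 0.428
(370, 152) [0.289 0.287 0.035] 0.408
stud [ 0.51097213 -0.08132764  0.063     ] [ 0.52060658 -0.0786852   0.063     ]
[[ 0.43  -0.001 -0.903]
 [ 0.903 -0.001  0.43 ]
 [-0.001 -1.     0.   ]]
```

View pics/c1.png

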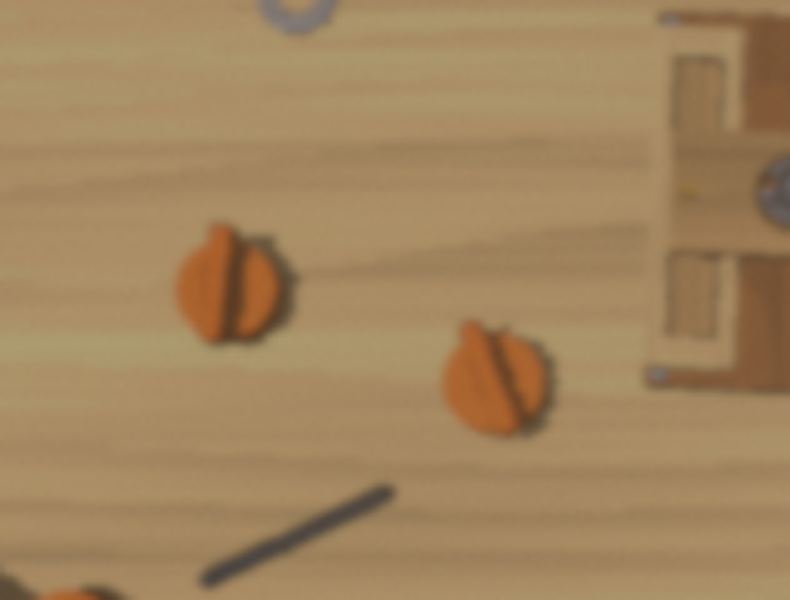

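View pics/c2.png

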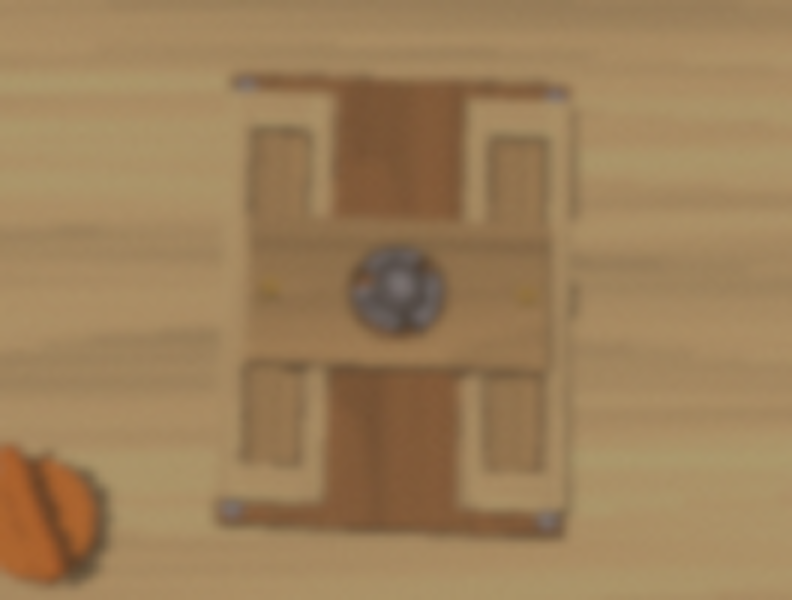

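(191,222) is the nut at about (0.467, 0.21), 0.51 m out, against 0.42 and 0.41 m for the others. I'll approach it for a wrist look.

>>> step_arm(steps=[[[-0.023,0.009,-0.0414],[0,0,0],1],[[-0.023,0.009,-0.0414],[0,0,0],1],[[-0.023,0.009,-0.0414],[0,0,0],1],[[-0.023,0.009,-0.0414],[0,0,0],1],[[-0.023,0.009,-0.0414],[0,0,0],1],[[-0.023,0.009,-0.0414],[0,0,0],1],[[-0.023,0.009,-0.0414],[0,0,0],1],[[-0.023,0.009,-0.0414],[0,0,0],1]])

```text
t: 1.15
ee_pos: [0.4679, 0.209, 0.1589]
tcp_rot: [0.598, 0.377, -0.377, -0.598]
force: [0.2, 0.7, 0.2]
finger_gap: 0.0852
```

>>> step_arm(steps=[[[0,0,0],[0,-8.5,0],1],[[0,0,0],[0,-8.5,0],1],[[0,0,0],[0,-8.5,0],1],[[0,0,0],[0,0,0],1]])

```text
t: 1.65
ee_pos: [0.4671, 0.2104, 0.1591]
tcp_rot: [-0.5, -0.5, 0.5, 0.5]
force: [-0.3, 0.7, 0.3]
finger_gap: 0.0853
```

```bash
python3 - <<'E'
from h import *
s=bot.state();i=bot.camera("wrist");cv2.imwrite("pics/w1.png",i[:,:,::-1])
print(s["t"],s["ee_pos"],s["joints"].round(3),R.from_quat(s["tcp_rot"]).as_matrix().round(3))
print(pix("wrist",[.467,.21,.065],s),pix("wrist",s["ee_pos"],s))
E
```

```text
1.65 [0.46714864 0.21035034 0.15912516] [ 0.273  0.056  1.688 -0.     1.397 -1.298] [[ 0.001 -0.    -1.   ]
 [ 1.    -0.     0.001]
 [-0.    -1.     0.   ]]
[281.52283507 220.74785274] [281.82622046 271.19026208]
```

View pics/w1.png

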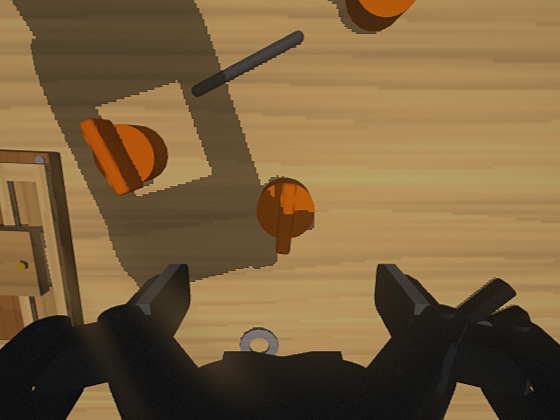

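```bash
python3 - <<'E'
from h import *
crop("wrist",(287,215),50,6,"pics/w1c.png",cv2.imread("pics/w1.png")[:,:,::-1])
E
```

```text
(no output)
```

View pics/w1c.png

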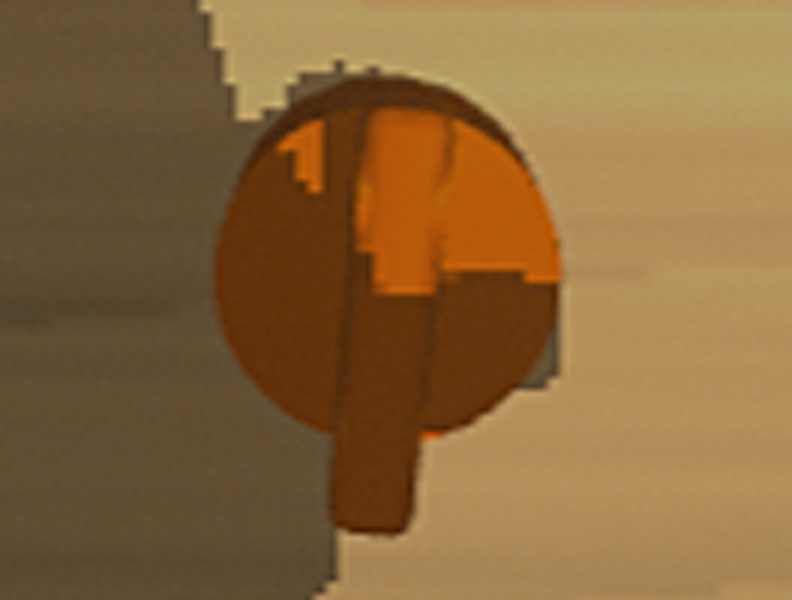

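```bash
python3 - <<'E'
from h import *
s=bot.state()
a=at("wrist",(289.3,183),.065,s);b=at("wrist",(283.2,253.7),.065,s)
d=b-a;print(a,b,np.linalg.norm(d),(a+b)/2,np.degrees(np.arctan2(d[1],d[0])))
print((at("wrist",(256.6,211),.03,s)+at("wrist",(314.5,211),.03,s))/2)
E
```

```text
[0.43672617 0.21610399 0.065     ] [0.49508926 0.21138477 0.065     ] 0.05855357344665114 [0.46590772 0.21374438 0.065     ] -4.62285213655753
[0.46755051 0.21363042 0.03      ]
```

>>> step_arm(steps=[[[0.0034,0.03,0.0005],[0,4.6,0],1],[[0,0.03,0],[0,0,0],1],[[0,0.03,0],[0,0,0],1],[[0,0.025,0],[0,0,0],1],[[0,0.006,0],[0,0,0],-0.3],[[0,0,0],[0,0,0],-1],[[0,0,0],[0,0,0],-1],[[0,0,0],[0,0,0],-1]], grip_force=45)

```text
t: 2.7
ee_pos: [0.4671, 0.214, 0.0391]
tcp_rot: [0.52, 0.48, -0.479, -0.519]
force: [0.7, 0.7, -0.0]
finger_gap: 0.0121
```

>>> step_arm(steps=[[[0,0,0],[0,0,0],-1],[[0,0,0],[0,0,0],-1],[[0,0,0],[0,0,0],-1]])

```text
t: 3.08
ee_pos: [0.4671, 0.2139, 0.039]
tcp_rot: [0.52, 0.48, -0.479, -0.519]
force: [-0.4, -0.8, 6.4]
finger_gap: 0.0111
```

>>> step_arm(steps=[[[0,-0.03,0],[0,0,0],-1],[[0,-0.05,0],[0,0,0],-1],[[0,-0.04,0],[0,0,0],-1],[[0,0,0],[0,0,0],-1]])

```text
t: 3.58
ee_pos: [0.4679, 0.2142, 0.1614]
tcp_rot: [0.52, 0.481, -0.478, -0.519]
force: [-0.2, -0.4, -0.5]
finger_gap: 0.0112
```

>>> step_arm(steps=[[[-0.05,0,-0.011],[0,0,0],-1],[[-0.05,0,-0.011],[0,0,0],-1],[[-0.05,0,-0.011],[0,0,0],-1],[[-0.05,0,-0.011],[0,0,0],-1],[[-0.05,0,-0.011],[0,0,0],-1],[[-0.05,0,-0.011],[0,0,0],-1],[[-0.05,0,-0.011],[0,0,0],-1]])

```text
t: 4.45
ee_pos: [0.5151, -0.1428, 0.1574]
tcp_rot: [-0.519, -0.479, 0.48, 0.52]
force: [2.1, 0.3, -1.1]
finger_gap: 0.0112
```

>>> step_arm(steps=[[[0,0,0],[0,10.6,0],-1],[[0,0,0],[0,10.6,0],-1],[[0,0,0],[0,10.6,0],-1],[[0,0,0],[0,10.6,0],-1],[[0,0,0],[0,10.6,0],-1],[[0,0,0],[0,10.6,0],-1],[[0,0,0],[0,10.6,0],-1],[[0,0,0],[0,10.6,0],-1]])

```text
t: 5.45
ee_pos: [0.5151, -0.1411, 0.1572]
tcp_rot: [-0.707, -0.001, 0.002, 0.707]
force: [0.3, -0.4, -0.6]
finger_gap: 0.011
```

```bash
python3 - <<'E'
from h import *
s=bot.state();i=bot.camera("wrist");cv2.imwrite("pics/w2.png",i[:,:,::-1])
print(s["t"],s["ee_pos"],s["joints"].round(3),R.from_quat(s["tcp_rot"]).as_matrix().round(3),s["force"],s["wrist_torque"])
p=pix("wrist",[.515,-.08,.06],s);print(p)
E
```

```text
5.45 [ 0.51510229 -0.1410694   0.15720948] [-0.412  0.103  1.641 -0.     1.398 -0.416] [[ 1.    -0.001 -0.005]
 [ 0.005  0.     1.   ]
 [-0.001 -1.     0.001]] [ 0.2547831  -0.35743542 -0.56132287] [ 0.01125013 -0.0082946  -0.06269872]
[283.57054075 140.80242867]
```

View pics/w2.png

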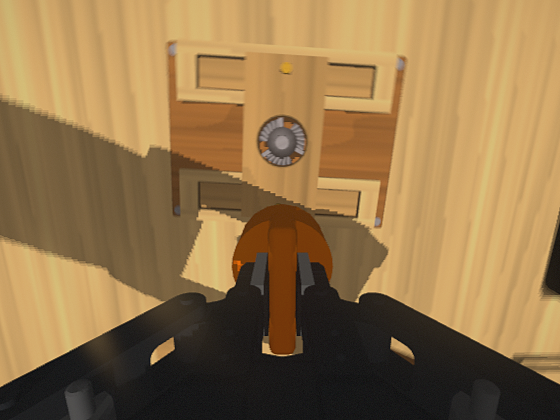

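```bash
python3 - <<'E'
from h import *
i=cv2.imread("pics/w2.png")[:,:,::-1]
crop("wrist",(283,141),37,8,"pics/w2c.png",i)
crop("wrist",(283,260),75,4,"pics/w2d.png",i)
E
```

```text
(no output)
```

View pics/w2c.png

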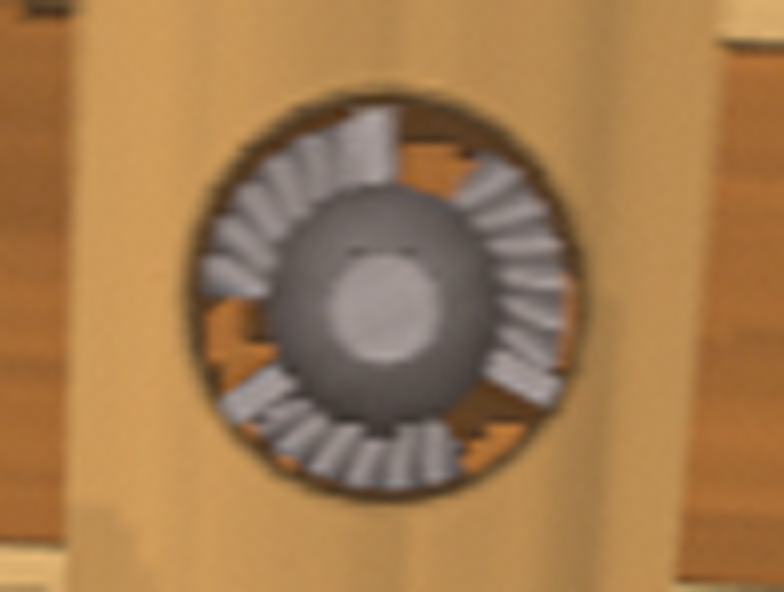

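View pics/w2d.png

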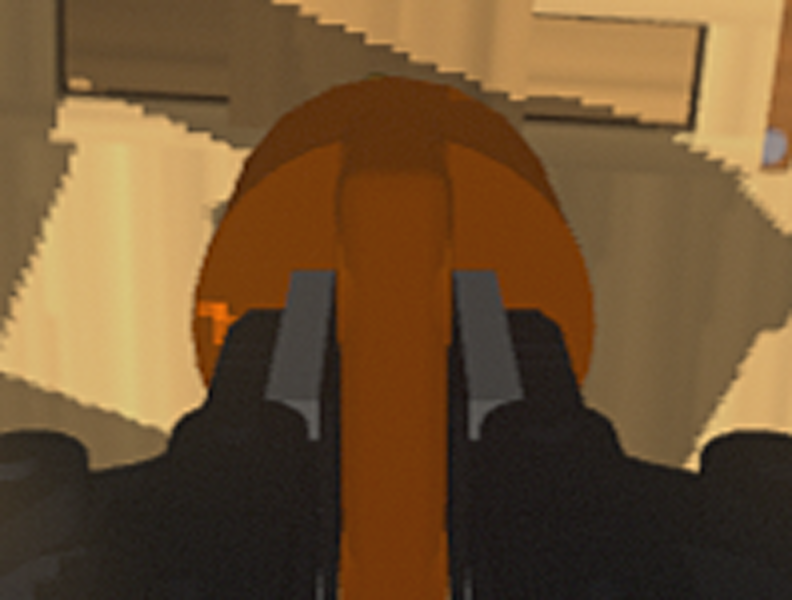

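```bash
python3 - <<'E'
from h import *
s=bot.state()
st=at("wrist",(282.1,142.4),.063,s)
h1=at("wrist",(234+195/8,104+300/8),.0405,s);h2=at("wrist",(234+582/8,104+300/8),.0405,s)
print("stud",st,"hole",(h1+h2)/2,h2[0]-h1[0]);
v1=at("wrist",(282.1,104+97/8),.0405,s);v2=at("wrist",(282.1,104+500/8),.0405,s);print("holeV",(v1+v2)/2,v2[1]-v1[1])
w=at("wrist",(282.5,185+172/4),s["ee_pos"][2]+.026,s);print("wing end rel TCP",w-s["ee_pos"])
print(at("wrist",(283-99+195/4,185+325/4),s["ee_pos"][2]-.004,s)-s["ee_pos"],at("wrist",(283-99+595/4,185+325/4),s["ee_pos"][2]-.004,s)-s["ee_pos"])
E
```

```text
stud [ 0.51454085 -0.08110241  0.063     ] hole [ 0.51489192 -0.0808954   0.0405    ] 0.03955531842271709
holeV [ 0.51451485 -0.08115527  0.0405    ] -0.04000352351452364
wing end rel TCP [-0.00039416  0.02970469  0.026     ]
[-2.61340847e-02  8.16856495e-05 -4.00000000e-03] [ 2.53808735e-02 -9.40495326e-05 -4.00000000e-03]
```

>>> step_arm(steps=[[[-0.0003,0,0.03],[0,0,0],-1],[[-0.0003,0,0.03],[0,0,0],-1],[[0,0.015,0],[0,-10.5,0],-1],[[0,0.015,0],[0,-10.5,0],-1],[[0,0.015,0],[0,0,0],-1],[[0,0,0],[0,0,0],-1]])

```text
t: 6.25
ee_pos: [0.5135, -0.0811, 0.1119]
tcp_rot: [-0.694, -0.131, 0.132, 0.695]
force: [0.1, -0.1, -0.6]
finger_gap: 0.0109
```

>>> step_arm(steps=[[[0,0.003,0],[0,0,0],-1],[[0,0.003,0],[0,0,0],-1],[[0,0.003,0],[0,0,0],-1],[[0,0.003,0],[0,0,0],-1]])

```text
t: 6.75
ee_pos: [0.5143, -0.0813, 0.1012]
tcp_rot: [0.695, 0.133, -0.132, -0.695]
force: [0.5, 0.5, -0.9]
finger_gap: 0.0111
```

```bash
cat > st.py <<'E'
from h import *
s=bot.state();M=R.from_quat(s["tcp_rot"]).as_matrix()
print(s["t"],s["ee_pos"].round(4),"phi",np.degrees(np.arctan2(M[1,0],M[0,0])).round(2),"F",s["force"].round(2),"T",s["wrist_torque"].round(3),"j6",s["joints"][5].round(3),s["finger_gap"])
E
python3 st.py
```

```text
6.75 [ 0.5143 -0.0813  0.1012] phi 21.6 F [ 0.5   0.5  -0.92] T [-0.011  0.036 -0.057] j6 -0.682 0.011106355398821178
```

>>> step_arm(steps=[[[0,0.002,0],[0,0,0],-1],[[0,0.002,0],[0,0,0],-1],[[0,0.002,0],[0,0,0],-1],[[0,0,0],[0,0,0],-1]])

```text
t: 7.25
ee_pos: [0.5142, -0.0812, 0.0952]
tcp_rot: [-0.695, -0.132, 0.133, 0.695]
force: [0.2, 0.5, -0.8]
finger_gap: 0.0111
```

>>> step_arm(steps=[[[0,0.0015,0],[0,0,0],-1],[[0,0.0015,0],[0,0,0],-1],[[0,0,0],[0,0,0],-1]])

```text
t: 7.62
ee_pos: [0.5142, -0.0812, 0.0922]
tcp_rot: [-0.695, -0.132, 0.133, 0.695]
force: [0.6, -0.3, 0.1]
finger_gap: 0.011
```

```bash
python3 st.py
```

```text
7.625 [ 0.5142 -0.0812  0.0922] phi 21.61 F [ 0.63 -0.32  0.05] T [ 0.045 -0.034 -0.05 ] j6 -0.682 0.011039170412027689
```

>>> step_arm(steps=[[[0,0.001,0],[0,0,0],-1],[[0,0.001,0],[0,0,0],-1],[[0,0,0],[0,0,0],-1]])

```text
t: 8.0
ee_pos: [0.5142, -0.0812, 0.0902]
tcp_rot: [0.695, 0.133, -0.133, -0.695]
force: [-0.4, -0.8, -0.5]
finger_gap: 0.0114
```

>>> step_arm(steps=[[[0,0.0006,0],[0,0,0],-1],[[0,0,0],[0,0,0],-1]])

```text
t: 8.25
ee_pos: [0.5143, -0.0812, 0.0898]
tcp_rot: [0.695, 0.133, -0.133, -0.695]
force: [0.5, -0.6, 0.5]
finger_gap: 0.0112
```

```bash
python3 st.py
```

```text
8.25 [ 0.5143 -0.0812  0.0898] phi 21.62 F [ 0.49 -0.58  0.53] T [0.003 0.065 0.003] j6 -0.682 0.01120737347652391
```

>>> step_arm(steps=[[[0,0.0008,0],[0,0,0],-1],[[0,0.0008,0],[0,0,0],-1],[[0,0,0],[0,0,0],-1]])

```text
t: 8.62
ee_pos: [0.5146, -0.0814, 0.0892]
tcp_rot: [0.695, 0.133, -0.132, -0.694]
force: [-4.3, 1.2, 15.1]
finger_gap: 0.0111
```

>>> step_arm(steps=[[[0,0.0008,0],[0,0,0],-1],[[0,0,0],[0,0,0],-1]])

```text
t: 8.88
ee_pos: [0.5148, -0.0814, 0.089]
tcp_rot: [0.695, 0.133, -0.132, -0.694]
force: [-7.5, 0.8, 24.8]
finger_gap: 0.0113
```

>>> step_arm(steps=[[[0,0.0008,0],[0,0,0],-1],[[0,0,0],[0,0,0],-1]])

```text
t: 9.12
ee_pos: [0.5149, -0.0815, 0.0889]
tcp_rot: [0.695, 0.133, -0.132, -0.694]
force: [-9.8, 2.3, 32.6]
finger_gap: 0.0107
```

I batched those downward steps without checking between them, and the force went past the 20 N limit. I'll back off now.

>>> step_arm(steps=[[[0,-0.0024,0],[0,0,0],-1],[[0,0,0],[0,0,0],-1]])

```text
t: 9.38
ee_pos: [0.5146, -0.0814, 0.0894]
tcp_rot: [0.695, 0.133, -0.132, -0.694]
force: [0.6, -0.0, 8.1]
finger_gap: 0.0109
```

```bash
python3 st.py; python3 - <<'E'
from h import *
s=bot.state();i=bot.camera("scene");c=pix("scene",[.515,-.081,.07]).astype(int)
crop("scene",c,50,6,"pics/s3.png",i)
E
```

```text
9.375 [ 0.5146 -0.0814  0.0894] phi 21.61 F [ 0.56 -0.04  8.09] T [ 0.015  0.043 -0.046] j6 -0.682 0.010852169228133207
```

View pics/s3.png

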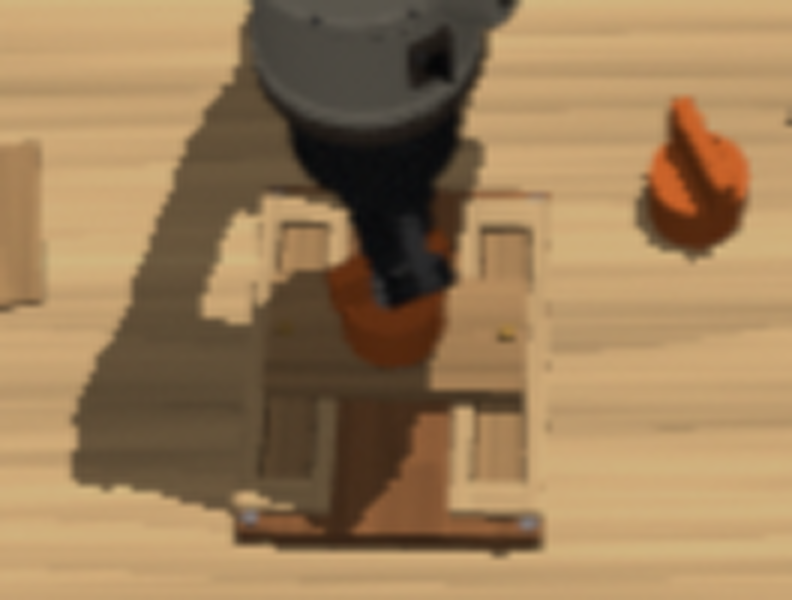

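>>> step_arm(steps=[[[0,-0.0005,0],[0,-3,0],-1],[[0,-0.0002,0],[0,-3,0],-1]])

```text
t: 9.68
ee_pos: [0.5144, -0.0813, 0.0897]
tcp_rot: [0.687, 0.169, -0.169, -0.686]
force: [0.3, -0.7, 2.6]
finger_gap: 0.0114
```

```bash
python3 st.py
```

```text
9.675 [ 0.5144 -0.0813  0.0897] phi 27.71 F [ 0.3  -0.68  2.62] T [ 0.026 -0.097 -0.038] j6 -0.788 0.011370647281445698
```

>>> step_arm(steps=[[[0,0,0],[0,-3,0],-1],[[0,0,0],[0,0,0],-1]])

```text
t: 9.93
ee_pos: [0.5144, -0.0813, 0.0897]
tcp_rot: [0.682, 0.187, -0.187, -0.682]
force: [0.3, 0.3, 3.9]
finger_gap: 0.0114
```

```bash
python3 st.py
```

```text
9.925 [ 0.5144 -0.0813  0.0897] phi 30.6 F [0.28 0.26 3.93] T [ 0.012 -0.103 -0.064] j6 -0.839 0.01137288074324608
```

>>> step_arm(steps=[[[0,-0.0001,0],[0,-3,0],-1],[[0,0,0],[0,0,0],-1]])

```text
t: 10.18
ee_pos: [0.5143, -0.0813, 0.0896]
tcp_rot: [0.677, 0.204, -0.204, -0.677]
force: [0.7, 0.6, 2.5]
finger_gap: 0.0113
```

```bash
python3 st.py
```

```text
10.175 [ 0.5143 -0.0813  0.0896] phi 33.54 F [0.67 0.55 2.5 ] T [-0.003 -0.146 -0.001] j6 -0.89 0.011282776904485255
```

>>> step_arm(steps=[[[0,0,0],[0,-3,0],-1],[[0,0,0],[0,0,0],-1]])

```text
t: 10.42
ee_pos: [0.5141, -0.0812, 0.0895]
tcp_rot: [-0.671, -0.221, 0.222, 0.672]
force: [0.8, -0.5, 1.2]
finger_gap: 0.0112
```

```bash
python3 st.py
```

```text
10.425 [ 0.5141 -0.0812  0.0895] phi 36.51 F [ 0.83 -0.48  1.23] T [-0.002 -0.092 -0.04 ] j6 -0.942 0.011207875728745017
```

>>> step_arm(steps=[[[0,0,0],[0,-3,0],-1],[[0,0.0006,0],[0,0,0],-1],[[0,0,0],[0,0,0],-1]])

```text
t: 10.8
ee_pos: [0.5141, -0.0812, 0.0889]
tcp_rot: [-0.665, -0.239, 0.239, 0.666]
force: [0.4, 0.3, -1.1]
finger_gap: 0.0109
```

```bash
python3 st.py
```

```text
10.8 [ 0.5141 -0.0812  0.0889] phi 39.49 F [ 0.38  0.26 -1.09] T [-0.029  0.039 -0.031] j6 -0.994 0.010883296704893844
```

The downward force is gone, so the lugs have reached the gap. I'll lower carefully.

>>> step_arm(steps=[[[0,0.0008,0],[0,0,0],-1],[[0,0.0008,0],[0,0,0],-1],[[0,0,0],[0,0,0],-1]])

```text
t: 11.18
ee_pos: [0.5141, -0.0812, 0.0874]
tcp_rot: [-0.665, -0.239, 0.24, 0.665]
force: [-0.5, -0.2, -0.8]
finger_gap: 0.0111
```

```bash
python3 st.py
```

```text
11.175 [ 0.5141 -0.0812  0.0874] phi 39.6 F [-0.54 -0.24 -0.76] T [0.043 0.038 0.016] j6 -0.996 0.011056193620034701
```

>>> step_arm(steps=[[[0,0.001,0],[0,0,0],-1],[[0,0.001,0],[0,0,0],-1],[[0,0,0],[0,0,0],-1]])

```text
t: 11.55
ee_pos: [0.5142, -0.0812, 0.0854]
tcp_rot: [-0.665, -0.24, 0.24, 0.665]
force: [-0.6, 0.4, -0.3]
finger_gap: 0.0111
```

>>> step_arm(steps=[[[0,0.001,0],[0,0,0],-1],[[0,0.001,0],[0,0,0],-1],[[0,0,0],[0,0,0],-1]])

```text
t: 11.92
ee_pos: [0.5142, -0.0813, 0.0834]
tcp_rot: [0.665, 0.24, -0.24, -0.665]
force: [-0.9, -0.1, -0.9]
finger_gap: 0.011
```

>>> step_arm(steps=[[[0,0.001,0],[0,0,0],-1],[[0,0.001,0],[0,0,0],-1],[[0,0,0],[0,0,0],-1]])

```text
t: 12.3
ee_pos: [0.5142, -0.0813, 0.0814]
tcp_rot: [0.665, 0.24, -0.24, -0.665]
force: [-0.1, 0.4, -1.7]
finger_gap: 0.0113
```

>>> step_arm(steps=[[[0,0.001,0],[0,0,0],-1],[[0,0.0006,0],[0,0,0],-1],[[0,0,0],[0,0,0],-1]])

```text
t: 12.68
ee_pos: [0.5142, -0.0812, 0.0798]
tcp_rot: [-0.665, -0.24, 0.24, 0.665]
force: [0.1, -0.1, -1.0]
finger_gap: 0.0112
```

```bash
python3 st.py
```

```text
12.675 [ 0.5142 -0.0812  0.0798] phi 39.61 F [ 0.15 -0.1  -1.02] T [-0.018  0.047 -0.041] j6 -0.996 0.011165420050089941
```

>>> step_arm(steps=[[[0,0.001,0],[0,0,0],-1],[[0,0,0],[0,3,0],-1],[[0,0,0],[0,3,0],-1],[[0,0,0],[0,3,0],-1],[[0,0,0],[0,0,0],-1]])

```text
t: 13.3
ee_pos: [0.5143, -0.0813, 0.0789]
tcp_rot: [0.682, 0.187, -0.187, -0.682]
force: [0.1, 0.0, -0.1]
finger_gap: 0.0113
```

```bash
python3 st.py
```

```text
13.3 [ 0.5143 -0.0813  0.0789] phi 30.63 F [ 0.12  0.   -0.1 ] T [-0.018  0.031  0.019] j6 -0.839 0.011320231759749382
```

>>> step_arm(steps=[[[0,0.0002,0],[0,4,0],-1],[[0,0.0002,0],[0,4,0],-1],[[0,0.0002,0],[0,4,0],-1],[[0,0,0],[0,0,0],-1]])

```text
t: 13.8
ee_pos: [0.5143, -0.0813, 0.0783]
tcp_rot: [0.698, 0.115, -0.115, -0.698]
force: [0.0, -0.5, 1.4]
finger_gap: 0.0112
```

```bash
python3 st.py
```

```text
13.8 [ 0.5143 -0.0813  0.0783] phi 18.7 F [ 0.04 -0.46  1.43] T [-0.036 -0.077  0.017] j6 -0.631 0.011159118480504
```

>>> step_arm(steps=[[[0,0.0002,0],[0,4,0],-1],[[0,0.0002,0],[0,4,0],-1],[[0,0.0002,0],[0,4,0],-1],[[0,0.0002,0],[0,4,0],-1],[[0,0,0],[0,0,0],-1]])

```text
t: 14.42
ee_pos: [0.5143, -0.0813, 0.0776]
tcp_rot: [0.707, 0.017, -0.017, -0.707]
force: [0.4, -0.5, 0.5]
finger_gap: 0.0114
```

```bash
python3 st.py
```

```text
14.425 [ 0.5143 -0.0813  0.0776] phi 2.75 F [ 0.37 -0.52  0.52] T [-0.03  -0.049  0.013] j6 -0.353 0.011402990152322042
```

>>> step_arm(steps=[[[0,0.0003,0],[0,4,0],-1],[[0,0.0003,0],[0,4,0],-1],[[0,0.0003,0],[0,4,0],-1],[[0,0.0003,0],[0,4,0],-1],[[0,0,0],[0,0,0],-1]])

```text
t: 15.05
ee_pos: [0.5143, -0.0813, 0.0764]
tcp_rot: [0.702, -0.081, 0.081, -0.702]
force: [0.3, -1.1, 1.7]
finger_gap: 0.0108
```

```bash
python3 st.py
```

```text
15.05 [ 0.5143 -0.0813  0.0764] phi -13.22 F [ 0.28 -1.13  1.7 ] T [-0.072 -0.092 -0.063] j6 -0.074 0.010790028835405346
```

>>> step_arm(steps=[[[0,0.0003,0],[0,4,0],-1],[[0,0.0003,0],[0,4,0],-1],[[0,0.0002,0],[0,4,0],-1],[[0,0,0],[0,0,0],-1]])

```text
t: 15.55
ee_pos: [0.5143, -0.0813, 0.0756]
tcp_rot: [0.69, -0.154, 0.154, -0.69]
force: [0.3, 0.0, 0.9]
finger_gap: 0.011
```

```bash
python3 st.py
```

```text
15.55 [ 0.5143 -0.0813  0.0756] phi -25.2 F [0.34 0.02 0.89] T [-0.051 -0.049 -0.028] j6 0.135 0.011025839136355936
```

>>> step_arm(steps=[[[0,0.0001,0],[0,3,0],-1],[[0,0.0001,0],[0,2,0],-1],[[0,0,0],[0,0,0],-1]])

```text
t: 15.92
ee_pos: [0.5143, -0.0813, 0.0754]
tcp_rot: [0.683, -0.185, 0.185, -0.682]
force: [0.3, 0.0, 1.1]
finger_gap: 0.0109
```

```bash
python3 st.py
```

```text
15.925 [ 0.5143 -0.0813  0.0754] phi -30.29 F [0.31 0.01 1.09] T [-0.075 -0.113 -0.055] j6 0.224 0.010944495407421779
```

>>> step_arm(steps=[[[0,0,0],[0,2,0],-1],[[0,0,0],[0,2,0],-1],[[0,0,0],[0,0,0],-1]])

```text
t: 16.3
ee_pos: [0.5142, -0.0813, 0.0753]
tcp_rot: [0.676, -0.209, 0.209, -0.675]
force: [0.5, -0.2, 1.5]
finger_gap: 0.0111
```

```bash
python3 st.py
```

```text
16.3 [ 0.5142 -0.0813  0.0753] phi -34.41 F [ 0.47 -0.18  1.47] T [-0.037 -0.064  0.003] j6 0.296 0.01112451783976324
```

>>> step_arm(steps=[[[0,0,0],[0,2,0],-1],[[0,0,0],[0,2,0],-1],[[0,0,0],[0,0,0],-1]])

```text
t: 16.68
ee_pos: [0.5142, -0.0812, 0.0753]
tcp_rot: [0.668, -0.233, 0.233, -0.668]
force: [0.5, -0.8, 1.2]
finger_gap: 0.0111
```

```bash
python3 st.py
```

```text
16.675 [ 0.5142 -0.0812  0.0753] phi -38.43 F [ 0.53 -0.78  1.18] T [-0.012 -0.05   0.014] j6 0.366 0.011062503189827985
```

>>> step_arm(steps=[[[0,0,0],[0,2,0],-1],[[0,0,0],[0,1,0],-1],[[0,0,0],[0,0,0],-1]])

```text
t: 17.05
ee_pos: [0.5141, -0.0812, 0.0752]
tcp_rot: [0.662, -0.25, 0.25, -0.661]
force: [-1.5, 1.5, 1.3]
finger_gap: 0.0111
```

```bash
python3 st.py
```

```text
17.05 [ 0.5141 -0.0812  0.0752] phi -41.4 F [-1.46  1.51  1.33] T [0.191 0.203 0.121] j6 0.418 0.011148995345625204
```

>>> step_arm(steps=[[[0,0,0],[0,0.7,0],-1],[[0,0,0],[0,0,0],-1]])

```text
t: 17.3
ee_pos: [0.5141, -0.0812, 0.0752]
tcp_rot: [0.66, -0.254, 0.254, -0.66]
force: [-1.2, 2.3, 1.9]
finger_gap: 0.0111
```

```bash
python3 st.py;  python3 - <<'E'
from h import *
s=bot.state();cv2.imwrite("pics/w4.png",bot.camera("wrist")[:,:,::-1])
E
```

```text
17.3 [ 0.5141 -0.0812  0.0752] phi -42.09 F [-1.21  2.26  1.94] T [0.257 0.294 0.235] j6 0.43 0.011079957639619987
```

View pics/w4.png

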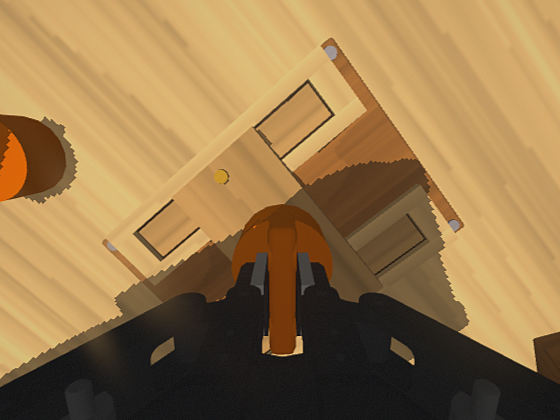

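>>> step_arm(steps=[[[0,0,0],[0,-0.4,0],-1],[[0,0,0],[0,0,0],0],[[0,0,0],[0,0,0],0],[[0,0,0],[0,0,0],0],[[0,0,0],[0,0,0],0]])

```text
t: 17.98
ee_pos: [0.5143, -0.0813, 0.0753]
tcp_rot: [0.661, -0.252, 0.252, -0.661]
force: [-0.0, 1.0, -0.9]
finger_gap: 0.0425
```

>>> step_arm(steps=[[[0,-0.02,0],[0,0,0],0],[[0,-0.04,0],[0,0,0],0],[[0,-0.04,0],[0,0,0],0],[[0,0,0],[0,0,0],0],[[0,0,-0.05],[0,0,0],0],[[0,0,-0.04],[0,0,0],0],[[0,0,0],[0,0,0],0]])

```text
t: 18.85
ee_pos: [0.453, -0.1498, 0.1747]
tcp_rot: [0.661, -0.253, 0.252, -0.66]
force: [0.7, 0.2, -0.8]
finger_gap: 0.043
```

```bash
python3 st.py;  python3 - <<'E'
from h import *
s=bot.state();i=bot.camera("wrist");cv2.imwrite("pics/w5.png",i[:,:,::-1]);print(pix("wrist",[.5146,-.081,.1],s))
E
```

```text
18.85 [ 0.453  -0.1498  0.1747] phi -41.83 F [ 0.71  0.22 -0.82] T [-0.001 -0.003 -0.018] j6 0.25 0.04303491900554481
[283.08833834  91.47135172]
```

View pics/w5.png

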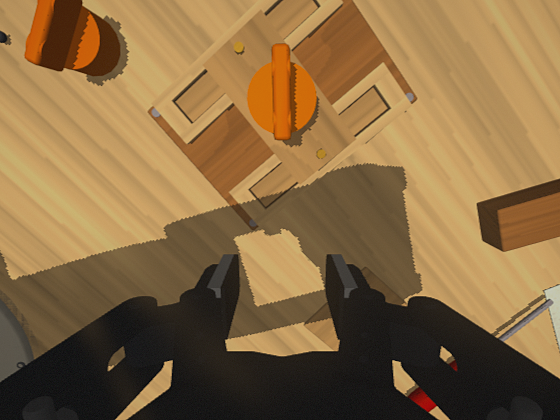

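The nut stands upright on the stud, with its wing from (282,45) to (281,140), and the gripper is clear. Handing in.

```bash
python3 - <<'E'
from h import *
s=bot.state()
a=at("wrist",(282,45),.101,s);b=at("wrist",(281.5,140),.101,s);d=b-a
print((a+b)/2,np.linalg.norm(d),np.degrees(np.arctan2(d[1],d[0])))
print(bot.sign_off())
E
```

```text
[ 0.51356418 -0.08090389  0.101     ] 0.05830839898790737 -132.0268536958335
the job is handed in; nothing more can be done
None
```

The wing nut is run fully onto the stud and holding the strap down, but I pressed it too hard once while setting it on. I handed the job in at about 19 s of the 72 s allowed.

**What I did:**
- I took the orange nut farthest from the base (0.51 m out, against about 0.42 and 0.41 m for the other two) and set it upright on the stud.
- I turned it back about 18° until the upward force vanished. It then went down freely from about 50 mm to about 41 mm.
- I turned it forward about 82°. The moment then jumped from about 0.01 to 0.235 N m, which is the hard stop and under the 0.3 N m limit.
- I let go and backed clear.

**What failed:** when the nut first landed on the ramps, the press reached 25 and then 33 N for about half a second, past the 20 N thread limit. I had batched three downward steps without checking the force between them. I backed off at once, and after that the nut turned and ran on freely, with forces of about 4 N or less. I can't rule out that the overload counts against the job.

**Last checks:**
- **Height:** the underside was at about 36.2 mm, judged from the gripper height at the stop, against 36 mm expected.
- **Position:** after release, the wrist picture showed the nut upright, centred about 1 mm from the stud axis I had measured. The wing measured 58 mm long against 60 mm, the same as my first measurement of it.
- **Bystanders:** I touched none of the other things on the bench, but I took no final picture of all of them.

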